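Find the loose port bolt and hold its cap open

TASK

On the analyser's three-port block one of the three steel bolts has worked loose: tap the bolts from above, pressing each down, until you find the one that gives, and press that one fully down. Then lift the cap of that same port by its fin to about 45 degrees and finish while still holding it open there, steady, so that a colleague can look at the seal. Leave the other two caps shut and everything else where it is.

Things in the scene. Friction and masses are not known exactly. Their poses are not given: they have to be found in the camera images.
- block: white instrument housing fixed to the table, 200 (its x) x 335 (its y) x 45 mm tall; origin at the centre of its underside; its x axis points roughly away from the robot, z up. Three identical ports stand on it side by side along its y axis, 105 mm apart. Each port has a hinged grey cap and, 60 mm farther out from the robot than the cap's grip fin, one steel bolt. At the start all caps are shut and all bolts look alike, standing equally high
- right_bolt (a point): centre of the top of the right port's steel bolt (round head 20 mm across, top 22 mm over the block's top face, 67 mm over the table), at rest; fixed to the block, axes as the block's; does not follow a pressed bolt. A firm bolt does not give at all; the loose one gives straight down
- right_grip (a point): centre of the right cap's upright grip fin while the cap is shut: the fin is 24 mm along the block's x, 12 mm thick along the block's y, 38 mm tall (from 67 to 105 mm over the table), in the middle of the cap's width, so it is pinched from above across the block's y axis. The flat cap under it is 70 x 60 x 8 mm. Fixed to the block, axes as the block's; does not follow the cap
- right_hinge (a point): point on the right cap's hinge line, which runs along the block's y axis at the cap's edge nearest the robot, 60 mm towards the robot (block's -x) and 23 mm below the fin's centre; axes as the block's. The cap's far edge and fin swing up and back towards the robot; a pinched fin can turn between the finger pads, so the fingers may stay upright
- middle_bolt (a point): centre of the top of the middle port's steel bolt (round head 20 mm across, top 22 mm over the block's top face, 67 mm over the table), at rest; fixed to the block, axes as the block's; does not follow a pressed bolt. A firm bolt does not give at all; the loose one gives straight down
- middle_grip (a point): centre of the middle cap's upright grip fin while the cap is shut: the fin is 24 mm along the block's x, 12 mm thick along the block's y, 38 mm tall (from 67 to 105 mm over the table), in the middle of the cap's width, so it is pinched from above across the block's y axis. The flat cap under it is 70 x 60 x 8 mm. Fixed to the block, axes as the block's; does not follow the cap
- middle_hinge (a point): point on the middle cap's hinge line, which runs along the block's y axis at the cap's edge nearest the robot, 60 mm towards the robot (block's -x) and 23 mm below the fin's centre; axes as the block's. The cap's far edge and fin swing up and back towards the robot; a pinched fin can turn between the finger pads, so the fingers may stay upright
- left_bolt (a point): centre of the top of the left port's steel bolt (round head 20 mm across, top 22 mm over the block's top face, 67 mm over the table), at rest; fixed to the block, axes as the block's; does not follow a pressed bolt. A firm bolt does not give at all; the loose one gives straight down
- left_grip (a point): centre of the left cap's upright grip fin while the cap is shut: the fin is 24 mm along the block's x, 12 mm thick along the block's y, 38 mm tall (from 67 to 105 mm over the table), in the middle of the cap's width, so it is pinched from above across the block's y axis. The flat cap under it is 70 x 60 x 8 mm. Fixed to the block, axes as the block's; does not follow the cap
- left_hinge (a point): point on the left cap's hinge line, which runs along the block's y axis at the cap's edge nearest the robot, 60 mm towards the robot (block's -x) and 23 mm below the fin's centre; axes as the block's. The cap's far edge and fin swing up and back towards the robot; a pinched fin can turn between the finger pads, so the fingers may stay upright
- bolt_loose (a joint): how far the loose bolt (it may be at any of the three ports) is pressed down, in m: 0 at rest, 0.008 fully down; a weak spring (0.5 N at rest, 2.5 N fully down) brings it back up
- cap_loose (a joint): opening angle in rad of the cap of the port whose bolt is loose: 0 shut, at most 1.3; the cap weighs 0.08 to 0.17 kg, swings freely and falls shut when let go
- cap_firm1 (a joint): opening angle in rad of the cap of one of the two ports with a firm bolt (either place): 0 shut; it is not locked and would open if pulled
- cap_firm2 (a joint): opening angle in rad of the cap of one of the two ports with a firm bolt (either place): 0 shut; it is not locked and would open if pulled
- gasket: spare sealing ring, black rubber, 28 mm across, 5 mm thick, lying on the block between two bolts; origin at the centre of its underside; loose, to be left alone
- stopper: small white stopper, 22 mm across, 12 mm tall, standing on the block between two bolts; origin at the centre of its underside; loose, to be left alone
- bottle: white reagent bottle, 60 mm across, 130 mm tall, standing left of the block; origin at the centre of its underside; loose, to be left alone
- beaker: white plastic cup, 64 mm across, 70 mm tall, standing right of the block; origin at the centre of its underside; loose, to be left alone
- wrench: steel wrench, 150 mm long, lying right of the block, nearer the robot than the cup; origin under its middle; loose, to be left alone
- marker: black marker pen, 130 x 13 x 13 mm, lying beyond the block; origin under its middle; loose, to be left alone

How it is judged:
On the way, in this order (a step that is already met when the one before it is completed fails the run):
1. the loose bolt has been pressed down (at least 5 of its 8 mm) while its cap is shut (value of joint bolt_loose above 0.005 m and value of joint cap_loose below 0.1 rad), for 0.03 s.
2. that port's cap is lifted more than 30 degrees (value of joint cap_loose above 0.53 rad), for 0.2 s.
At the end, for the whole second after the job is handed in: the cap of the port with the loose bolt is held by the fingers, still, between 32 and 58 degrees open (0.56 to 1.02 rad); the other two caps are shut (under 0.06 rad) and no loose thing is more than 40 mm from where it started (value of joint cap_loose between 0.56 and 1.02 rad and velocity of joint cap_loose between -0.1 and 0.1 rad/s and contact force between the fingers and anything else above 0.3 N and value of joint each of cap_firm1, cap_firm2 below 0.06 rad and distance of each of gasket, stopper, bottle, beaker, wrench, marker from where it was at the start of the episode below 0.04 m); the arm keeps its last pose, push and grip.
It fails at once if a cap of a port with a firm bolt is opened (more than 0.12 rad) (value of joint any of cap_firm1, cap_firm2 above 0.12 rad).
It fails at once if a bystander is moved more than 40 mm (distance of any of gasket, stopper, bottle, beaker, wrench, marker from where it was at the start of the episode above 0.04 m).
It also fails if it takes over 48 s, if anything falls off the work surface, if the arm or the gripper's body presses on something with over 40 N, if the wrist force passes 120 N, or if a joint passes its speed limit or range.

ROBOT

A 7-joint arm with a two-finger parallel gripper is mounted at the origin on the work surface. World frame = base frame: x ahead of the robot, y to its left, z up, the work surface at z = 0. Lengths are in m, angles in rad, forces in N, time in s.
With the tool pointing down it reaches from about 0.425 to 0.8 m from the base axis. Payload 8.3 kg.
Tool frame: the origin (TCP) lies at the very end of the fingers, on their centre line; the grasp point (between the pads) lies 19 mm behind it (manip.grip_depth is the distance from the TCP to the grasp point, in m); z points along the fingers, x is the direction in which the jaws open and shut, and the axes are right-handed (so a half turn about z gives the same grasp; the last joint's range is limited). The gripper opens to 85 mm and grips with 20 to 120 N. Pads are 22 mm wide; open, the fingers measure 114 mm over their backs; the gripper's body (76 mm by 85 mm) begins 54 mm behind the grasp point. The pads swing forward as they close: fully open they stand 13 mm farther back than shut.
Start: joints at [-1.333, 0.383, 0.016, 1.37, -0.006, 1.388, -0.046], TCP at [0.185, 0.597, 0.231] pointing down, gripper open.
Joint ranges: [-2.95, 2.95], [-0.25, 2.06], [-1.52, 1.56], [0.18, 2.33], [-1.44, 4.58], [0.02, 2.06], [-3.01, 3.01]. Speed limits (rad/s): [2.39, 2.39, 3.01, 3.01, 3.14, 3.14, 3.14].

INTERFACE

Orientations are given as a rotation vector (axis times angle).
In Python, from rig import manip gives the robot as it stands.
- The arm moves only by the tool jog_arm, never from a script. Its argument "increments" is one flat list of numbers, 4 for each row, row after row: the shift along the tool's x, y, z in m, then the turn about the tool's z in rad. In form: [dx, dy, dz, twist, dx, dy, dz, twist, ...]. A call has 1 to 8 rows; each row is the pose to reach, as a shift and turn from the pose measured when the call began, along the tool's axes at that moment; what a row does not reach only later rows make up. A row lasts 1/10 s, in which the tool goes at most 50 mm and 8.59 degrees, less where a joint would pass 70% of its speed; a pose out of reach is approached as far as the arm can. A call with a gripper value outside its range is refused whole. "grip" is the closure, from -1 (fully open) to 1 (shut), set as the call begins (left out, the last holds). The fingers move at their own pace and stop on an object; the grip force is fixed at half the most. Time passes only in rows, so rows that repeat a pose let the fingers close. It gives the time, the measured TCP pose, the force and the opening at its end, in the units of the state.
- manip.sense(): the state, without advancing time (a new reading comes with each control period).
- manip.snapshot(name): name is "side" or "top" or "wrist"; returns the picture (480x640x3 uint8, blue, green, red); there is no depth.
- manip.camera_info(name): a dict with "fov_y" (degrees; the focal length in pixels is half the picture's height over the tangent of half this angle, whatever the lens; pixels are square), "cx", "cy" (the principal point, pixels), "cam_to_world" (4x4, takes a point from camera to world coordinates). Camera axes: x right, y down, z forward; pixel columns grow to the right and rows downward; lengths in m; the calibration is good to about 2 mm. The wrist camera is an equidistant fisheye: a pixel r from the principal point sees the ray r / f radians off the axis. A picture is of the moment at which its call begins: read the wrist's pose just before it. camera_info takes no time and is no camera call; for the wrist camera it gives the pose at the moment of the call.
- manip.hand_in(): hands the job in, once; it reports no verdict.
The state is a dict: "clock": time; "joint_positions": joint angles; "qvel": joint speeds; "effort": joint torques, N m; "eef_pos": TCP position; "eef_rot": TCP orientation; "wrist_force": force on the tool from outside, world axes, zero at the start; "ft_torque": the same for the moment, N m; "opening": finger opening in m.
Only numpy, scipy, OpenCV 4.12 (cv2) and the standard library are available. Lean on these libraries where they do the work, as an engineer would, in place of code of your own. Each camera call takes 0.05 s, during which the arm holds its last target.

## Working session

There is one attempt and no reset: what is moved stays moved. The work goes in short steps, Python scripts to look and compute and a tool call to move; the robot and the scene stay as the last step left them, time stands still between calls to the robot, and variables do not carry over. Pictures are saved under pics/ and viewed, and the job is handed in when it is done.

Besides the shell and the picture viewer there is one more tool, called as name(argument=value, ...) on one line, values as JSON. jog_arm: Moves the arm, as the interface text tells. Its arguments: {"type":"object","properties":{"increments":{"type":"array","items":{"type":"number"}},"grip":{"type":"number"}},"required":["increments"]}

```bash
mkdir -p pics; ls
python3 - <<'E'
from rig import manip
import cv2
print(manip.sense())
for n in ("top","side","wrist"):
    print(n,manip.camera_info(n))
    cv2.imwrite(f"pics/{n}0.png",manip.snapshot(n))
E
```

```text
pics
{'clock': 0.0, 'joint_positions': array([-1.33289697,  0.38423911,  0.0163438 ,  1.37114827, -0.00628338,
        1.38819166, -0.0464661 ]), 'qvel': array([-0.00050146, -0.00072724,  0.00105784, -0.00050631, -0.00154369,
        0.00010197, -0.0021466 ]), 'effort': array([ 1.37149627e-04, -6.27609873e+01,  8.44491161e-01, -3.71811676e+01,
        1.66288210e-02,  1.44184328e-02, -9.01559872e-06]), 'eef_pos': array([0.18498431, 0.59647671, 0.2302807 ]), 'eef_rot': array([ 2.52813889e+00,  1.86298000e+00, -2.41124850e-03]), 'wrist_force': array([ 0.66846009, -0.52449762, -0.67664903]), 'ft_torque': array([-0.00863673,  0.00982548,  0.0231636 ]), 'opening': 0.08544627915688482}
top {'fov_y': 42.904113163221226, 'cx': 333.43107134576877, 'cy': 230.93221862577084, 'cam_to_world': array([[ 0.0114823 , -0.97879501,  0.20452016,  0.36907333],
       [-0.99991627, -0.01001878,  0.00818991,  0.0218264 ],
       [-0.0059672 , -0.20459707, -0.97882809,  1.0849832 ],
       [ 0.        ,  0.        ,  0.        ,  1.        ]])}
side {'fov_y': 48.0886579390991, 'cx': 321.73433719562274, 'cy': 240.47958264969972, 'cam_to_world': array([[ 0.94250529, -0.25464328,  0.21642684,  0.32991037],
       [-0.33417312, -0.7113789 ,  0.61827857, -0.69528068],
       [-0.003479  , -0.65505485, -0.75557332,  0.96859938],
       [ 0.        ,  0.        ,  0.        ,  1.        ]])}
wrist {'fov_y': 65.70646984690485, 'cx': 326.3555680784071, 'cy': 241.89035699535162, 'cam_to_world': array([[ 2.96731895e-01,  9.14686981e-01,  2.74404646e-01,
         1.15404881e-01],
       [ 9.54960823e-01, -2.84189936e-01, -8.53575196e-02,
         6.20371560e-01],
       [-9.23730090e-05,  2.87373985e-01, -9.57818450e-01,
         3.71807174e-01],
       [ 0.00000000e+00,  0.00000000e+00,  0.00000000e+00,
         1.00000000e+00]])}
```

View pics/top0.png

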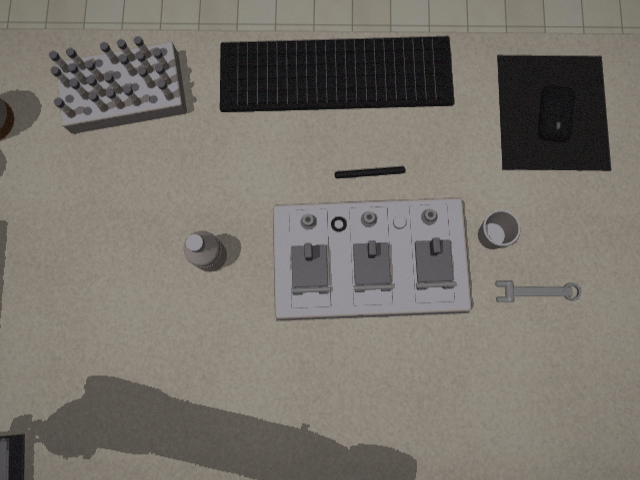

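View pics/side0.png

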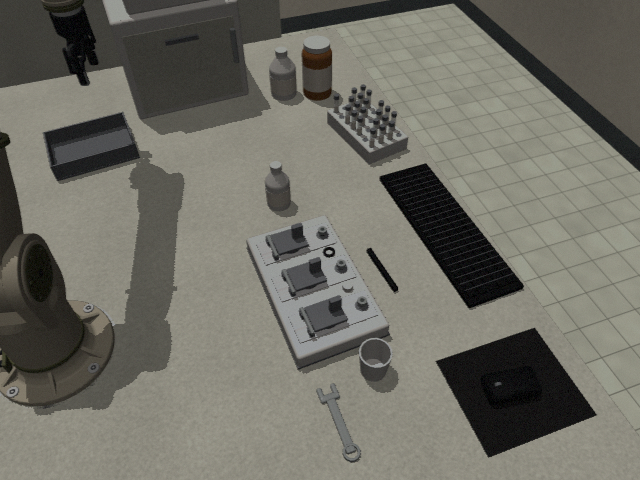

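View pics/wrist0.png

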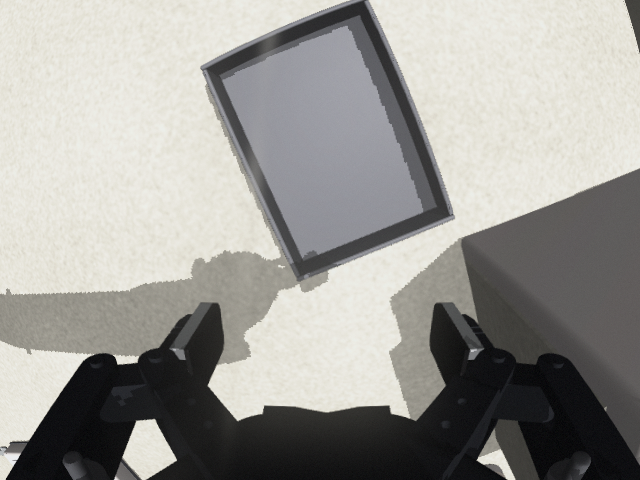

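Top view: block corners at about (275,206), (463,199), (469,311) and (277,318). The bolts are near (309,220), (369,218) and (430,215), with the gasket at (339,224) and the stopper at (400,222). I'll zoom in to measure.

Run:
```python
import cv2
a=cv2.imread("pics/top0.png")[190:330,260:480]
cv2.imwrite("pics/topz.png",cv2.resize(a,None,fx=3.6,fy=3.6,interpolation=cv2.INTER_CUBIC))
a=cv2.imread("pics/side0.png")[205:375,235:400]
cv2.imwrite("pics/sidez.png",cv2.resize(a,None,fx=3.5,fy=3.5,interpolation=cv2.INTER_CUBIC))
```

```text
(no output)
```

View pics/topz.png

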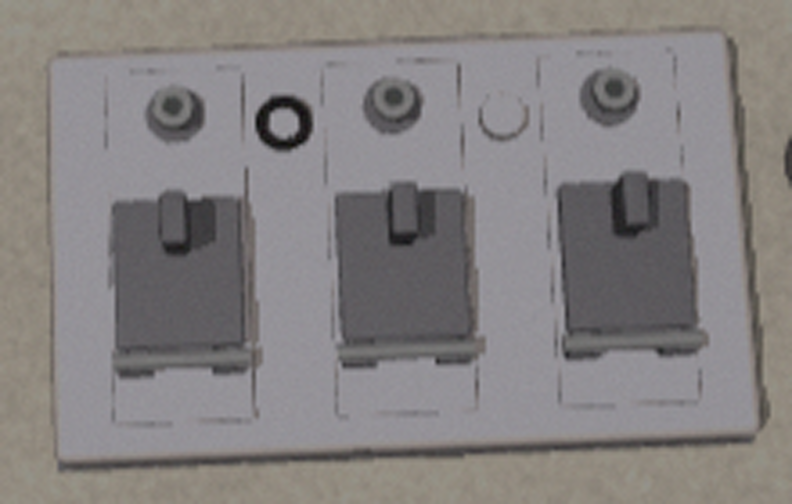

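View pics/sidez.png

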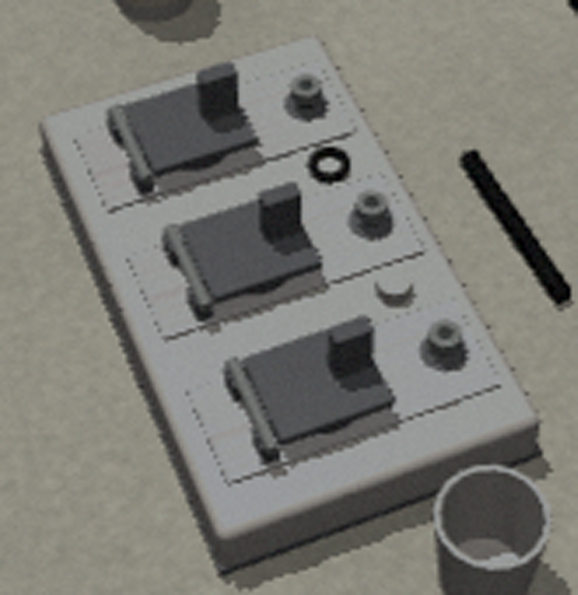

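```bash
cat > h.py <<'E'
from rig import manip
import numpy as np
def ray(cam,u,v):
    i=manip.camera_info(cam);f=240/np.tan(np.radians(i["fov_y"])/2);T=i["cam_to_world"]
    d=T[:3,:3]@np.array([(u-i["cx"])/f,(v-i["cy"])/f,1.]);return T[:3,3],d/np.linalg.norm(d)
def plane(cam,u,v,z):
    o,d=ray(cam,u,v);return o+d*(z-o[2])/d[2]
def tri(p,q):
    a,d=ray("top",*p);b,e=ray("side",*q)
    s=np.linalg.lstsq(np.c_[d,-e],b-a,rcond=None)[0]
    P,Q=a+s[0]*d,b+s[1]*e;return (P+Q)/2,np.linalg.norm(P-Q)
E
python3 - <<'E'
from h import *
np.set_printoptions(precision=4,suppress=True)
t=lambda u,v:(u/3.6+260-.36,v/3.6+190-.36)
s=lambda u,v:(u/3.5+235-.36,v/3.5+205-.36)
print("corners");C=[]
for p in [(52,58),(728,33),(762,437),(58,460)]: C.append(plane("top",*t(*p),.045));print(C[-1])
print([np.linalg.norm(C[i]-C[(i+1)%4]) for i in range(4)], np.mean(C,0))
B=[]
for p,q in zip([(172,104),(394,97),(612,89)],[(307,84),(374,201),(445,333)]):
    B.append(plane("top",*t(*p),.067));print(B[-1],plane("side",*s(*q),.067),tri(t(*p),s(*q)))
d=B[0]-B[2];print(np.linalg.norm(d)/2,np.degrees(np.arctan2(d[0],-d[1])))
E
```

```text
corners
[0.6305 0.1352 0.045 ]
[ 0.6463 -0.1944  0.045 ]
[ 0.4504 -0.2042  0.045 ]
[0.436  0.1263 0.045 ]
[np.float64(0.33002839021227043), np.float64(0.19616704512346217), np.float64(0.33081504438795917), np.float64(0.19465348363692325)] [ 0.5408 -0.0343  0.045 ]
[0.603  0.0751 0.067 ] [0.6013 0.0754 0.067 ] (array([0.602 , 0.0751, 0.0674]), np.float64(0.0016470048232978248))
[ 0.6075 -0.0304  0.067 ] [ 0.6076 -0.0295  0.067 ] (array([ 0.6072, -0.0303,  0.0681]), np.float64(2.9914065075082664e-05))
[ 0.6124 -0.1339  0.067 ] [ 0.6114 -0.1346  0.067 ] (array([ 0.6122, -0.134 ,  0.0661]), np.float64(0.000927071240534175))
0.10460638165698181 -177.41751449583566
```

```bash
cat >> h.py <<'E'
from scipy.spatial.transform import Rotation as Ro
def inc(target,xdir=(-.046,.999)):
    s=manip.sense();R=Ro.from_rotvec(s["eef_rot"]).as_matrix()
    d=R.T@(np.array(target)-s["eef_pos"])
    X=np.array([*xdir,0]);X=X/np.linalg.norm(X); l=R.T@X
    tw=np.arctan2(l[1],l[0]); tw=(tw+np.pi/2)%np.pi-np.pi/2
    print("inc",np.round(d,4),round(tw,3),"pos",np.round(s["eef_pos"],4),"F",np.round(s["wrist_force"],2),"op",round(s["opening"],4),"t",s["clock"],"tilt",np.round(R[:,2],3))
E
python3 -c "
from h import *
inc((.602,.0752,.14))"
```

```text
inc [-0.3743  0.5527  0.0911] -0.347 pos [0.185  0.5966 0.2305] F [0.42 1.11 0.55] op 0.0849 t 0.15 tilt [-0.    -0.001 -1.   ]
```

jog_arm(increments=[-0.374,0.553,0,-0.347,-0.374,0.553,0,-0.347,-0.374,0.553,0,-0.347,-0.374,0.553,0,-0.347,-0.374,0.553,0,-0.347,-0.374,0.553,0,-0.347,-0.374,0.553,0,-0.347,-0.374,0.553,0,-0.347], grip=1)

```text
clock: 0.95
eef_pos: [0.4356, 0.2832, 0.2312]
eef_rot: [2.169, 2.272, -0.002]
wrist_force: [0.9, 1.9, -0.5]
opening: -0.0002
```

```bash
python3 -c "
from h import *
inc((.602,.0752,.14))"
```

```text
inc [-0.2154  0.1567  0.0914] 0.0 pos [0.4356 0.2832 0.2312] F [ 0.87  1.93 -0.46] op -0.0002 t 0.95 tilt [-0.    -0.001 -1.   ]
```

jog_arm(increments=[-0.215,0.157,0,0,-0.215,0.157,0,0,-0.215,0.157,0,0,-0.215,0.157,0,0,-0.215,0.157,0,0,-0.215,0.157,0.091,0,-0.215,0.157,0.091,0,-0.215,0.157,0.091,0])

```text
clock: 1.75
eef_pos: [0.5986, 0.0735, 0.1338]
eef_rot: [-2.168, -2.266, 0.018]
wrist_force: [-1.0, 1.7, -0.4]
opening: -0.0002
```

```bash
python3 -c "
from h import *
inc((.602,.0752,.075))
cv=__import__('cv2');[cv.imwrite(f'pics/{n}1.png',manip.snapshot(n)) for n in ('wrist','top')]"
```

```text
inc [0.0017 0.0042 0.0588] -0.002 pos [0.5986 0.0735 0.1338] F [-1.03  1.72 -0.43] op -0.0002 t 1.75 tilt [-0.012 -0.004 -1.   ]
```

View pics/wrist1.png

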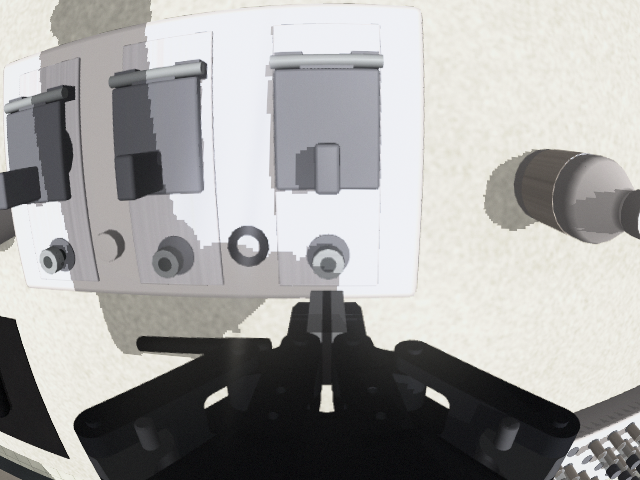

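The wrist view shows the left bolt at (327,258) and its fin at (327,168), both in line with the shut fingers at (327,300). I'll descend.

jog_arm(increments=[0.002,0.004,0.03,-0.002,0.002,0.004,0.059,-0.002,0.002,0.004,0.059,-0.002,0.002,0.004,0.059,-0.002])

```text
clock: 2.25
eef_pos: [0.6066, 0.079, 0.0841]
eef_rot: [2.165, 2.275, -0.001]
wrist_force: [1.6, -0.8, 0.9]
opening: 0.0001
```

```bash
python3 -c "
from h import *
inc((.602,.0752,.060))
"
```

```text
inc [-0.0035 -0.0048  0.0241] 0.004 pos [0.6066 0.079  0.0841] F [ 1.62 -0.82  0.88] op 0.0001 t 2.25 tilt [ 0.    -0.001 -1.   ]
```

jog_arm(increments=[-0.004,-0.005,0.009,0.004,-0.004,-0.005,0.013,0.004,-0.004,-0.005,0.016,0.004,-0.004,-0.005,0.018,0.004,-0.004,-0.005,0.02,0.004,-0.004,-0.005,0.022,0.004,-0.004,-0.005,0.022,0.004])

```text
clock: 2.95
eef_pos: [0.6018, 0.0747, 0.062]
eef_rot: [2.17, 2.271, -0.001]
wrist_force: [-0.0, -0.2, 1.9]
opening: 0.0
```

```bash
python3 -c "
from h import *
inc((.602,.0752,.060))
"
```

```text
inc [0.0005 0.0002 0.002 ] -0.0 pos [0.6018 0.0747 0.062 ] F [-0.   -0.22  1.9 ] op 0.0 t 2.95 tilt [ 0.    -0.001 -1.   ]
```

The tip is 5 mm below the bolt's rest height with only 1.9 N, so the left bolt looks like the loose one. I'll press to its stop.

jog_arm(increments=[0,0,0.003,0,0,0,0.004,0,0,0,0.005,0,0,0,0.005,0])

```text
clock: 3.35
eef_pos: [0.6023, 0.0747, 0.0587]
eef_rot: [2.17, 2.271, 0.001]
wrist_force: [-6.3, -1.1, 16.0]
opening: 0.0
```

```bash
python3 -c "
from h import *
inc((.602,.0752,.13))
cv=__import__('cv2');[cv.imwrite(f'pics/{n}2.png',manip.snapshot(n)) for n in ('wrist','side')]
"
```

```text
inc [ 0.0005 -0.0001 -0.0713] -0.001 pos [0.6023 0.0747 0.0587] F [-6.28 -1.08 15.98] op 0.0 t 3.35 tilt [ 0.001 -0.    -1.   ]
```

View pics/wrist2.png

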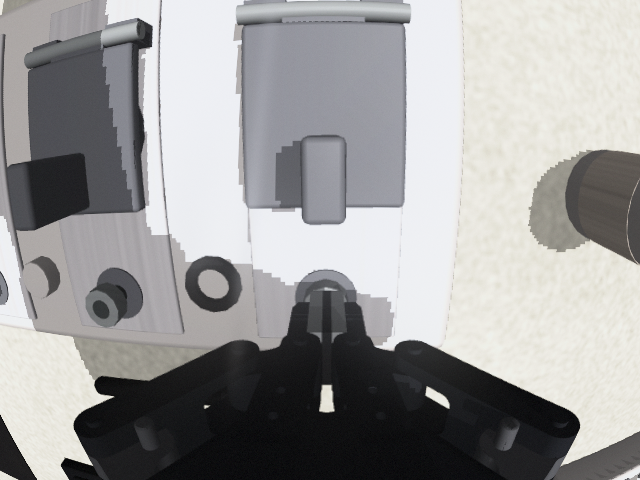

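The bolt bottomed out at z = 0.0587, about 8 mm down, at 16 N. To make sure, I'll tap the middle bolt for comparison.

jog_arm(increments=[0,0,-0.02,0,0,0,-0.045,0,0,0,-0.05,0,0,0,-0.05,0])

```text
clock: 3.85
eef_pos: [0.6028, 0.0749, 0.1094]
eef_rot: [2.169, 2.27, 0.004]
wrist_force: [0.2, -0.6, -0.4]
opening: -0.0002
```

```bash
python3 -c "
from h import *
inc((.6073,-.030,.11))
"
```

```text
inc [-0.105  -0.0003 -0.0006] -0.0 pos [0.6028 0.0749 0.1094] F [ 0.22 -0.56 -0.38] op -0.0002 t 3.85 tilt [ 0.003  0.    -1.   ]
```

jog_arm(increments=[-0.04,0,0,0,-0.08,0,0,0,-0.105,0,0,0,-0.105,0,0,0,-0.105,0,0.02,0,-0.105,0,0.034,0,-0.105,0,0.034,0,-0.105,0,0.034,0])

```text
clock: 4.65
eef_pos: [0.6072, -0.0293, 0.0746]
eef_rot: [2.169, 2.272, 0.002]
wrist_force: [-0.0, -0.5, 0.9]
opening: 0.0
```

```bash
python3 -c "
from h import *
inc((.6073,-.030,.062))
"
```

```text
inc [-0.0007  0.0001  0.0126] 0.0 pos [ 0.6072 -0.0293  0.0746] F [-0.04 -0.48  0.88] op 0.0 t 4.65 tilt [ 0.001  0.    -1.   ]
```

jog_arm(increments=[0,0,0.003,0,0,0,0.006,0,0,0,0.009,0,0,0,0.011,0,0,0,0.011,0])

```text
clock: 5.15
eef_pos: [0.6076, -0.0291, 0.067]
eef_rot: [2.169, 2.272, 0.005]
wrist_force: [-12.8, 2.5, 27.8]
opening: 0.0003
```

```bash
python3 -c "
from h import *
inc((.542,.0725,.15))
"
```

```text
inc [ 0.1047 -0.0605 -0.083 ] 0.0 pos [ 0.6076 -0.0291  0.067 ] F [-12.85   2.55  27.77] op 0.0003 t 5.15 tilt [ 0.003  0.002 -1.   ]
```

The middle bolt stops dead at z = 0.067 (28 N), while the left one went 8 mm, so the left bolt is loose. Next I'll move over the left fin with the fingers open.

jog_arm(increments=[0,0,-0.04,0,0,0,-0.083,0,0.04,-0.03,-0.083,0,0.08,-0.06,-0.083,0,0.105,-0.061,-0.083,0,0.105,-0.061,-0.083,0,0.105,-0.061,-0.083,0,0.105,-0.061,-0.083,0], grip=-1)

```text
clock: 5.95
eef_pos: [0.542, 0.0715, 0.1502]
eef_rot: [2.17, 2.269, 0.005]
wrist_force: [0.4, -0.0, 0.3]
opening: 0.0854
```

```bash
python3 -c "
from h import *
inc((.542,.0725,.076))
cv=__import__('cv2');[cv.imwrite(f'pics/{n}3.png',manip.snapshot(n)) for n in ('wrist','side')]
"
```

```text
inc [ 0.001  -0.0002  0.0742] -0.001 pos [0.542  0.0715 0.1502] F [ 0.45 -0.    0.28] op 0.0854 t 5.95 tilt [ 0.004  0.001 -1.   ]
```

View pics/wrist3.png

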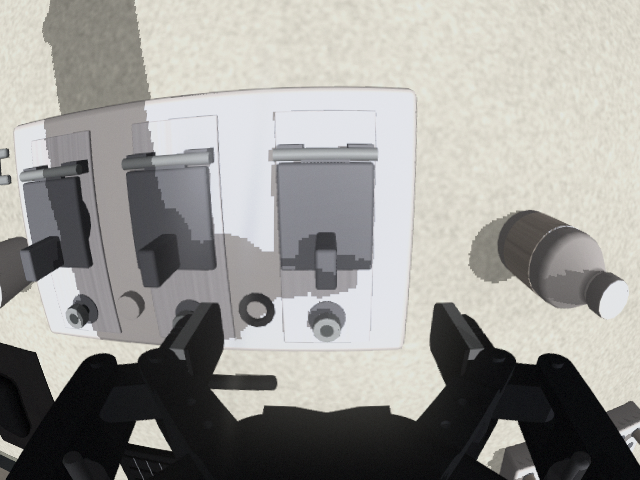

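The fin at (326,262) is centred between the open fingers, so I'll descend.

jog_arm(increments=[0.001,0,0.03,-0.001,0.001,0,0.055,-0.001,0.001,0,0.072,-0.001,0.001,0,0.075,-0.001,0.001,0,0.075,-0.001])

```text
clock: 6.55
eef_pos: [0.5421, 0.0715, 0.0748]
eef_rot: [2.171, 2.269, 0.003]
wrist_force: [0.4, 0.4, 1.3]
opening: 0.0855
```

```bash
python3 -c "
from h import *
inc((.542,.0725,.076))
cv=__import__('cv2');[cv.imwrite(f'pics/{n}4.png',manip.snapshot(n)) for n in ('wrist','side')]
"
```

```text
inc [ 0.001  -0.0001 -0.0012] -0.002 pos [0.5421 0.0715 0.0748] F [0.44 0.4  1.33] op 0.0855 t 6.55 tilt [ 0.002  0.001 -1.   ]
```

View pics/wrist4.png

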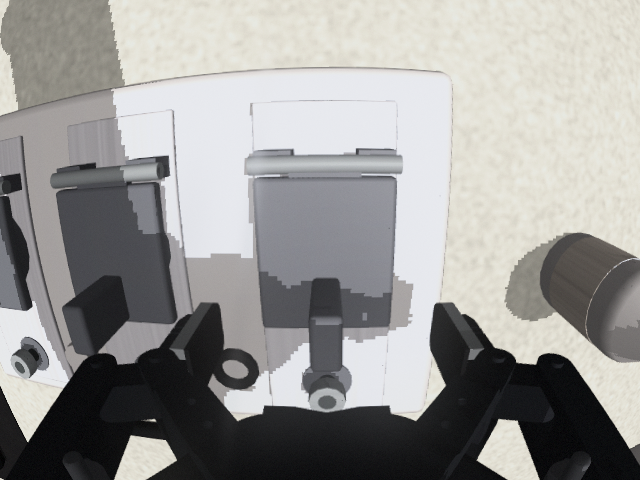

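The fin at (326,325) lies between the pads at (205,340) and (450,340). I'll close the fingers.

jog_arm(increments=[0.001,0,-0.001,0,0.001,0,-0.001,0,0.001,0,-0.001,0,0.001,0,-0.001,0,0.001,0,-0.001,0,0.001,0,-0.001,0,0.001,0,-0.001,0], grip=1)

```text
clock: 7.35
eef_pos: [0.5431, 0.0713, 0.0774]
eef_rot: [2.17, 2.266, 0.005]
wrist_force: [-1.0, -4.5, 3.3]
opening: 0.011
```

Run:
```python
from h import *
inc((.542,.0725,.076))
p=manip.sense()["eef_pos"]
h=np.array([60,p[2]*1000+19-63]);r=np.hypot(*h);a=np.arctan2(h[1],h[0])
for d in range(5,46,5):
    q=a+np.radians(d);print(d,"back %.1f up %.1f"%(60-r*np.cos(q),r*np.sin(q)-h[1]))
import cv2;[cv2.imwrite(f'pics/{n}5.png',manip.snapshot(n)) for n in ('wrist','side')]
```

```text
inc [ 0.0012 -0.0011  0.0014] -0.003 pos [0.5431 0.0713 0.0774] F [-0.98 -4.54  3.35] op 0.011 t 7.35 tilt [ 0.005 -0.    -1.   ]
5 back 3.1 up 5.1
10 back 6.7 up 9.9
15 back 10.7 up 14.4
20 back 15.0 up 18.5
25 back 19.7 up 22.2
30 back 24.7 up 25.5
35 back 30.0 up 28.4
40 back 35.5 up 30.8
45 back 41.2 up 32.7
```

View pics/wrist5.png

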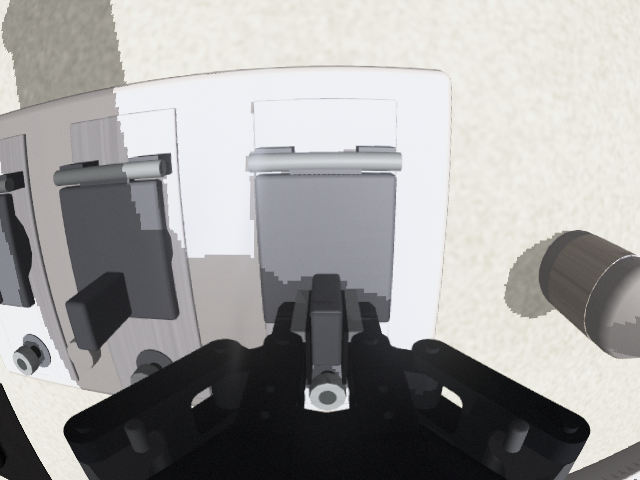

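The fin is pinched, at 11 mm opening. I'll lift along the arc in small steps.

jog_arm(increments=[0,-0.0015,-0.0026,0,0,-0.003,-0.005,0,0,-0.005,-0.0075,0,0,-0.0067,-0.01,0,0,-0.0087,-0.0122,0,0,-0.0107,-0.0144,0,0,-0.0107,-0.0144,0])

```text
clock: 8.15
eef_pos: [0.5319, 0.0706, 0.0919]
eef_rot: [2.171, 2.266, 0.005]
wrist_force: [2.8, -3.2, -6.5]
opening: 0.0111
```

Run:
```python
from h import *
inc((.543-.0412,.0713-.0019,.0774+.0327))
import cv2;[cv2.imwrite(f'pics/{n}6.png',manip.snapshot(n)) for n in ('wrist','side')]
```

```text
inc [ 0.     -0.0301 -0.0183] -0.003 pos [0.5319 0.0706 0.0919] F [ 2.79 -3.22 -6.49] op 0.0111 t 8.15 tilt [ 0.005 -0.    -1.   ]
```

View pics/wrist6.png

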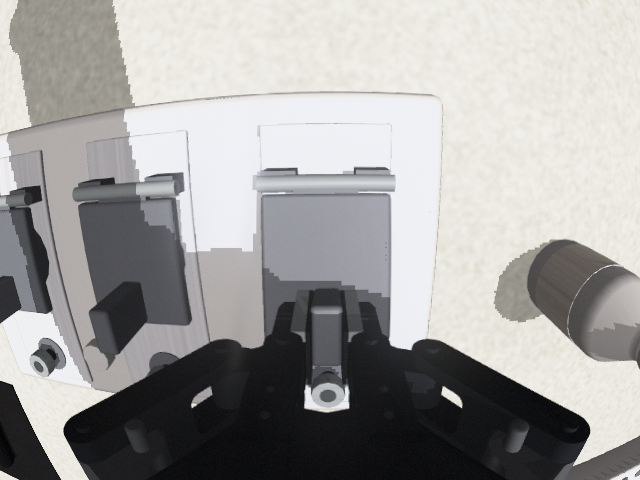

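jog_arm(increments=[0,-0.002,-0.002,0,0,-0.0043,-0.0041,0,0,-0.0066,-0.006,0,0,-0.009,-0.0078,0,0,-0.0115,-0.0095,0,0,-0.014,-0.0111,0,0,-0.014,-0.0111,0])

```text
clock: 8.95
eef_pos: [0.5179, 0.0699, 0.1032]
eef_rot: [2.171, 2.266, 0.005]
wrist_force: [3.4, -2.6, -6.3]
opening: 0.0109
```

Run:
```python
from h import *
inc((.543-.0412,.0713-.0019,.0774+.0327))
import cv2
a=manip.snapshot('side')[205:345,235:400]
cv2.imwrite("pics/side7.png",cv2.resize(a,None,fx=4,fy=4,interpolation=cv2.INTER_CUBIC))
cv2.imwrite("pics/wrist7.png",manip.snapshot('wrist'))
```

```text
inc [ 0.0002 -0.0161 -0.007 ] -0.003 pos [0.5179 0.0699 0.1032] F [ 3.42 -2.56 -6.29] op 0.0109 t 8.95 tilt [ 0.005 -0.    -1.   ]
```

View pics/side7.png

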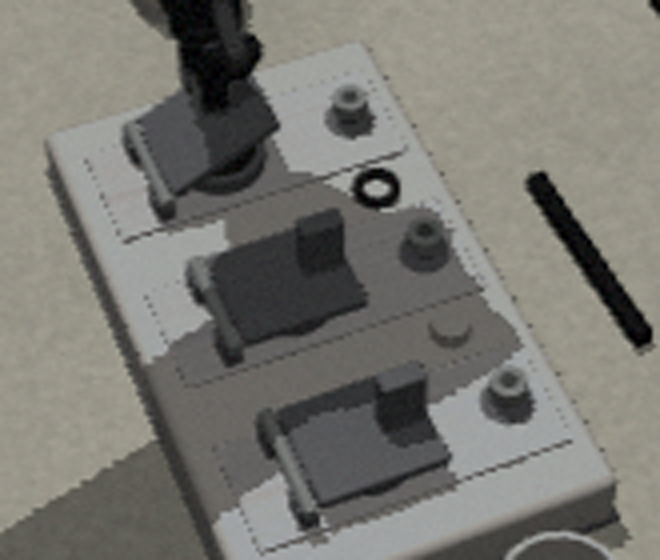

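View pics/wrist7.png

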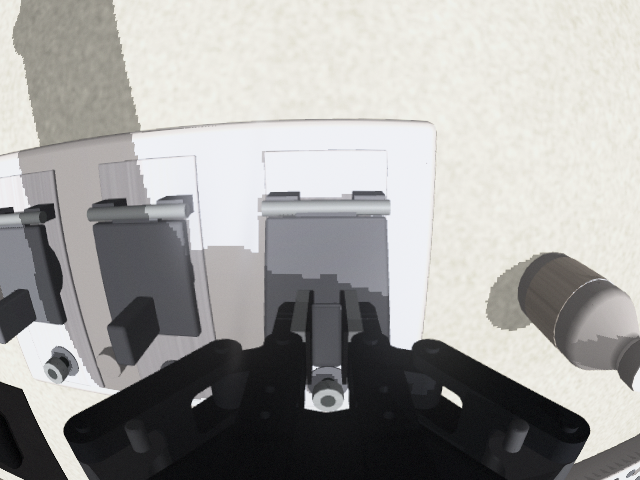

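The side view shows the left cap tilted at about 30° with the fin in the fingers, near (215,100), and the other caps shut. I'll continue to 45°.

jog_arm(increments=[0,-0.0026,-0.0015,0,0,-0.0053,-0.0029,0,0,-0.008,-0.0041,0,0,-0.0108,-0.0053,0,0,-0.0136,-0.0063,0,0,-0.0165,-0.0072,0,0,-0.0165,-0.0072,0,0,-0.0165,-0.0072,0])

```text
clock: 9.85
eef_pos: [0.5019, 0.0691, 0.1106]
eef_rot: [2.171, 2.265, 0.006]
wrist_force: [4.8, -2.7, -4.8]
opening: 0.0107
```

Run:
```python
from h import *
inc((.543-.0412,.0713-.0019,.0774+.0327))
import cv2
a=manip.snapshot('side')
cv2.imwrite("pics/side8f.png",a);a=a[205:345,235:400]
cv2.imwrite("pics/side8.png",cv2.resize(a,None,fx=4,fy=4,interpolation=cv2.INTER_CUBIC))
cv2.imwrite("pics/top8.png",manip.snapshot('top'))
```

```text
inc [ 0.0003 -0.0001  0.0005] -0.003 pos [0.5019 0.0691 0.1106] F [ 4.77 -2.73 -4.77] op 0.0107 t 9.85 tilt [ 0.006 -0.    -1.   ]
```

View pics/side8.png

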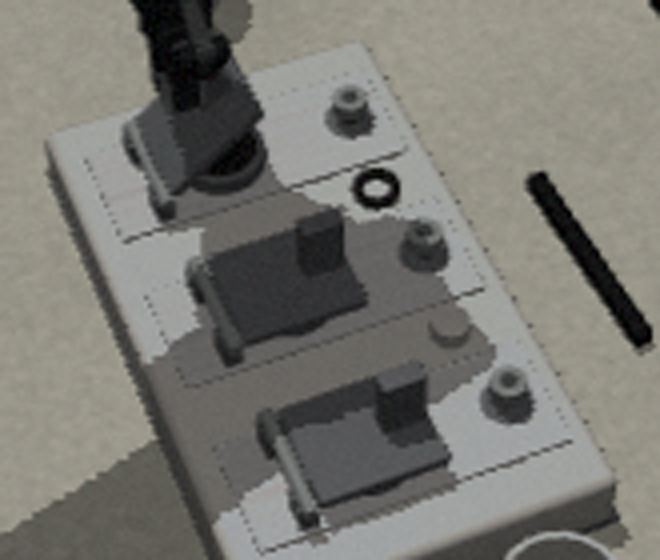

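View pics/top8.png

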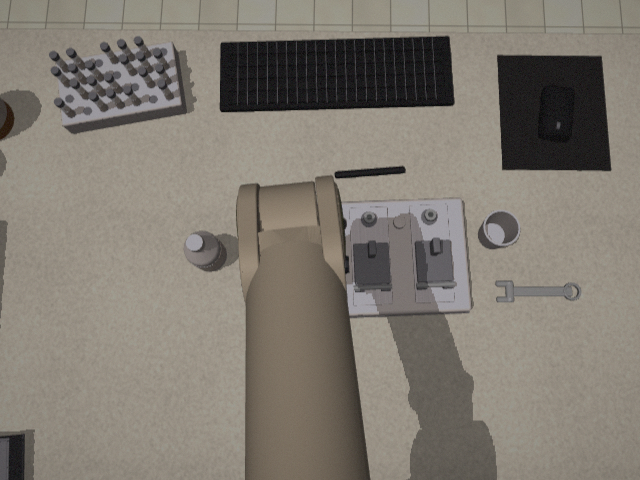

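The cap appears to be at about 45°, with its far corner at (262,115) in the side crop. The other caps and the loose things are unmoved. I'll check the angle numerically from that corner and let things settle.

jog_arm(increments=[0,0,0,0,0,0,0,0,0,0,0,0,0,0,0,0,0,0,0,0])

```text
clock: 10.45
eef_pos: [0.5019, 0.0691, 0.1106]
eef_rot: [2.171, 2.265, 0.006]
wrist_force: [4.0, -2.9, -6.5]
opening: 0.0109
```

Run:
```python
from h import *
inc((.5018,.0694,.1101))
X=np.array([.999,.046,0]);Y=np.array([-.046,.999,0])
hinge=np.array([.542,.0725,.086])-.06*X-[0,0,.023]
for w in (.03,.035):
  for uv in ((262,115),(275,125)):
    o,d=ray("side",uv[0]/4+235,uv[1]/4+205)
    p0=hinge-w*Y; p=o+d*(((p0-o)@Y)/(d@Y)); v=p-p0
    print(w,uv,"x %.1f z %.1f mm ang %.1f"%(v@X*1e3,v[2]*1e3,np.degrees(np.arctan2(v[2],v@X))))
```

```text
inc [ 0.0003 -0.0001  0.0005] -0.004 pos [0.5019 0.0691 0.1106] F [ 4.02 -2.87 -6.54] op 0.0109 t 10.45 tilt [ 0.005 -0.    -1.   ]
0.03 (262, 115) x 56.7 z 44.8 mm ang 38.4
0.03 (275, 125) x 63.8 z 33.7 mm ang 27.8
0.035 (262, 115) x 55.0 z 50.8 mm ang 42.7
0.035 (275, 125) x 62.0 z 39.7 mm ang 32.6
```

The corner check gives 38–43° and the arm's position gives 45°, both well inside 32–58°. The arm is steady, so I'll hand in.

```bash
python3 -c "
from rig import manip
print(manip.hand_in())"
```

```text
the job is handed in; nothing more can be done
None
```

The left bolt is the loose one. I pressed it fully down, then lifted the left cap by its fin to about 45° and handed in at 10.5 s while still holding it there.

- **Finding the bolt:** The left bolt was still at only 1.9 N 5 mm down and stopped about 8 mm down at 16 N. As a comparison I tapped the middle bolt, which did not give at all at 28 N. I did not tap the right bolt, since only one is loose.
- **Cap angle:** The arm's position puts the cap at about 45°. The side camera gave 38–43°, depending on which cap width I assumed. A less likely choice of corner pixel gave 28–33°, but the corner lay at the wrong edge of the cap, so I set that aside.
- **Final state:** The fin was still pinched (opening 11 mm) and the arm was steady. The other two caps looked shut. The gasket, stopper, beaker, bottle, wrench and marker looked unmoved in the last pictures, by eye rather than measured.

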